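# Clamp a pine rail for mortising

## Task

Lay the pine rail on the bed of the screw clamp and slide it under the raised pad until it is fully home, its end against the end stop and its side against the fence. Then turn the T-handle clockwise until the rising resistance shows that the rail is held firmly, but stop before the pad bruises the soft pine, and let go. Leave the other things where they are.

Things in the scene. Friction and masses are not known exactly. Their poses are not given: they have to be found in the camera images.
- pine_rail: Square stick of pale pine, 34 x 34 x 160 mm, about 0.1 kg, lying loose on the bench. Origin: centre of its underside; its y axis runs along its length, z up. Both ends and all sides are alike.
- screw_clamp: Grey cast-iron C-frame clamp fixed to the bench, foot 190 x 130 x 10 mm. Origin: on the bench under the screw axis; x from its open front to the column, y towards the fence, z up. Bright steel bed: top 18 mm above the bench, from x = -75 mm to the stop face at x = +25 mm; y = -33 to +17 mm is free. Iron arm over it: underside at 87 mm, top at 126 mm, front end at x = -21 mm.
- seat (a point): Where the rail's origin belongs: on the bed, 55 mm in front of the screw axis; axes as screw_clamp. The rail then lies along x, its far end on the stop, one side on the fence (face at y = +17 mm, as long as the bed, 22 mm tall); the other side is open. Its near 60 mm stick out in front of the bed.
- handle_mid (a point): Middle of the T-handle's bar, on the screw axis, about 163 mm above the bench. Bar: round steel, 10 mm thick, along this point's y axis, 53 mm each way to 15 mm balls; hub 23 mm wide. Clockwise from above lowers screw, pad and bar by 20 mm a turn (3.2 mm a rad); it stays where it is left. The bar starts roughly across the rail.
- pad: Rubber-faced round pad under the screw, 30 mm wide; it does not turn. Origin: a reference point far below the face. It starts 4 to 10 mm above a rail on the bed. Turning takes about 0.27 N m (7 N at 40 mm); from first touch the clamping force grows by about 11 N per 0.1 rad and the resistance by 0.0032 N m per N: 50 to 75 N (0.16 to 0.24 N m more) is right, over 95 N bruises, under 35 N is loose.
- oak_offcut: Bystander: brown oak block 45 x 120 x 32 mm, wider and shorter than the rail. Leave it alone. Origin: centre of its underside.
- block_plane: Bystander: small iron block plane 44 x 157 x 43 mm. Leave it alone. Origin: centre of its underside.
- pencil: Bystander: red carpenter's pencil, 156 mm long, on the bench right of the clamp. Leave it alone. Origin: centre of its underside.

How it is judged:
By the outcome, as a careful person would: the job done as asked, in the order asked, and still so for the second after the job is handed in, with the robot touching nothing.
It also fails if it takes over 69 s, if anything falls off the work surface, if the arm or the gripper's body presses on something with over 40 N, if the wrist force passes 120 N, or if a joint passes its speed limit or range.

## Robot

A 6-joint arm with a two-finger parallel gripper is mounted at the origin on a cart in front of the work surface, level with it; the furniture and walls round the work are solid. World frame = base frame: x ahead of the robot, y to its left, z up, the work surface at z = 0. Lengths are in mm, angles in rad, forces in N, time in s.
With the tool pointing down it reaches from about 350 to 975 mm from the base axis. Payload 7.1 kg.
Tool frame: the origin (TCP) lies midway between the tips of the shut fingers; the grasp point (between the pads) lies 19 mm behind it (ctrl.tcp_to_grasp is the distance from the TCP to the grasp point, in mm); z points along the fingers, y is the line along which they close (so a half turn about z gives the same grasp; the last joint's range is limited). The gripper opens to 88 mm and grips with 3 to 60 N. Pads are 20 mm wide; open, the fingers measure 115 mm over their backs; the gripper's body (75 mm by 178 mm) begins 61 mm behind the grasp point.
Start: joints at [-0.019, 0.423, 1.63, -0, 1.089, -0.019], TCP at [624.984, 0.026, 222.675] pointing down, gripper open.
Joint ranges: [-3, 3], [-0.9, 2.11], [0.09, 2.58], [-1.31, 4.45], [0.11, 2.69], [-2.54, 2.54]. Speed limits (rad/s): [2.39, 2.39, 3.01, 3.14, 3.14, 3.14].

## Interface

Orientations are given as a rotation vector (axis times angle).
In Python, from workcell import get_obs, cams, ticket, boxes_of, ctrl gives the robot as it stands.
- The arm moves only by the shell command python3 -m creep 'ROWS' [OPENING]. ROWS is JSON, one flat list of numbers, 4 for each row, row after row: the shift along the world's x, y, z in m, then the turn about the world's z in rad. In form: [tx, ty, tz, spin, tx, ty, tz, spin, ...]. A call has 1 to 10 rows; each row is the pose to reach, as a shift and turn from the pose commanded when the call began; what a row does not reach only later rows make up. A row lasts 1/12 s, in which the tool goes at most 41.7 mm and 7.16 degrees, less where a joint would pass 70% of its speed; a pose out of reach is approached as far as the arm can. A call with a gripper value outside its range is refused whole. OPENING is the opening, from 0 (shut) to 1 (fully open), set as the call begins (- or left out, the last holds). The fingers move at their own pace and stop on an object; the grip force is fixed at half the most. Time passes only in rows, so rows that repeat a pose let the fingers close. It gives the time, the measured TCP pose, the force, the opening and the grip force at its end, in the units of the state.
- get_obs(): the state, without advancing time (a new reading comes with each control period).
- cams.get_image(name): name is "scene" or "side" or "wrist"; returns (picture, depth): 400x640x3 uint8, red, green, blue; 400x640 float32, mm along the optical axis (not along the pixel's ray), 0 where there is no reading.
- cams.get_calibration(name): a dict with "mtx" (3x3 intrinsics, pixels), "R" (3x3) and "t" (3): a world point X has camera coordinates R X + t; the wrist camera has in their place "mount" (4x4, takes a point from camera to tool coordinates, whose origin is the TCP and whose axes are the flange's). Camera axes: x right, y down, z forward; pixel columns grow to the right and rows downward; lengths in mm; the calibration is good to about 2 mm. A picture is of the moment at which its call begins: read the wrist's pose just before it. get_calibration takes no time and is no camera call.
- ticket.close_job(): hands the job in; it is judged then, once.
Trained networks look in the newest picture that a camera, given by its name, has taken for a name from the list of things; names that differ only in an ending like _2 or _b are one class to them, and where a whole thing is asked for, a point or a joint stands for the part that bears it (a point fixed in the world has none). Each returns a list of dicts, best first, with "score" (0 to 1); they miss things now and then, are a little off and sometimes report something else, mostly with a low value. They report only what shows in the picture. A call takes as long as a camera call.
- boxes_of(camera, target): "centre" ([column, row] in pixels, amid what is visible of it).
The state is a dict: "t": time; "qpos": joint angles; "qvel": joint speeds; "joint_torque": joint torques, N m; "ee_pos": TCP position; "orientation": TCP orientation; "ft_force": force on the tool from outside, world axes, zero at the start; "moment": the same for the moment, N m; "width": finger opening in mm; "grasp_force": force on a finger pad.
Only numpy, scipy, OpenCV 4.12 (cv2) and the standard library are available. Lean on these libraries where they do the work, as an engineer would, in place of code of your own. Each camera call takes 0.05 s, during which the arm holds its last target. There are 200 camera calls.

## Working session

There is one attempt and no reset: what is moved stays moved. The work goes in short steps, Python scripts to look and compute and a shell command to move; the robot and the scene stay as the last step left them, time stands still between calls to the robot, and variables do not carry over. Pictures are saved under pics/ and viewed, at most 11 in all, crops included, and the job is handed in when it is done.

```bash
mkdir -p pics; ls; python3 - <<'E'
from workcell import *
import cv2,numpy as np
for n in("scene","side"):
    im,d=cams.get_image(n); cv2.imwrite(f"pics/{n}0.png",im[:,:,::-1]); np.save(f"pics/{n}0.npy",d)
    for t in("pine_rail","screw_clamp","handle_mid","oak_offcut","pencil","block_plane","pad"):
        print(n,t,[(b["centre"],round(b["score"],2)) for b in boxes_of(n,t)[:2]])
    c=cams.get_calibration(n);print(c["t"],c["R"])
E
```

```text
pics
scene pine_rail [([290.6, 243.0], 0.77)]
scene screw_clamp [([333.9, 196.6], 0.76)]
scene handle_mid []
scene oak_offcut [([244.5, 289.0], 0.83)]
scene pencil []
scene block_plane [([235.7, 250.0], 0.62), ([337.8, 196.0], 0.53)]
scene pad []
[ 414.99286612  272.95033862 1260.17686863] [[-0.73046743 -0.68277119 -0.01551911]
 [-0.36401993  0.40847481 -0.83704111]
 [ 0.57784671 -0.605782   -0.54691987]]
side pine_rail [([300.2, 201.4], 0.59)]
side screw_clamp [([338.4, 253.4], 0.88)]
side handle_mid []
side oak_offcut [([278.1, 166.1], 0.83)]
side pencil [([353.5, 323.2], 0.52)]
side block_plane [([326.6, 181.2], 0.91)]
side pad [([330.5, 247.1], 0.45)]
[-547.90664569  179.71873069 1499.81553183] [[ 0.98822611 -0.15297963 -0.00252782]
 [-0.0938392  -0.59297276 -0.7997359 ]
 [ 0.12084438  0.7905571  -0.60034665]]
```

View pics/scene0.png

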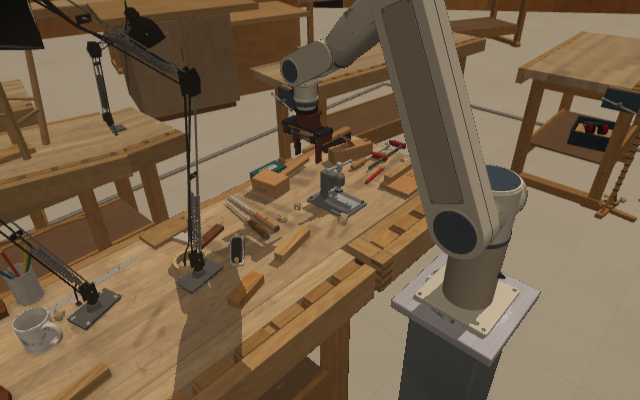

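View pics/side0.png

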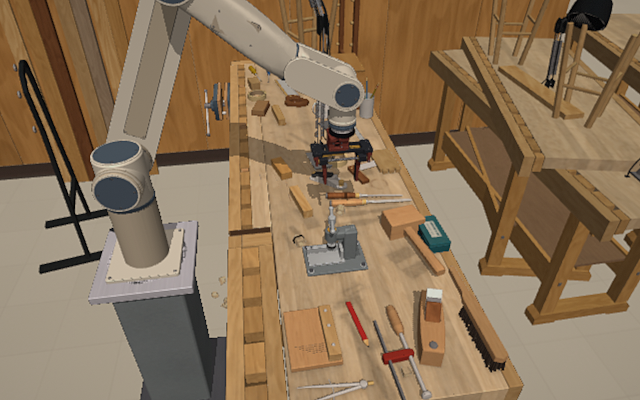

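The scene view shows the rail at (291,243) and the clamp at (335,197). The side view shows the rail at (300,201) and the clamp at (336,253), with its column to the right (+x).

```bash
cat > h.py <<'E'
from workcell import *
import cv2,numpy as np
from scipy.spatial.transform import Rotation as Ro
def cloud(n,save=None):
    """world point for each pixel (400,640,3), image"""
    o=get_obs(); im,d=cams.get_image(n); c=cams.get_calibration(n)
    if save: cv2.imwrite(save,im[:,:,::-1])
    return pts(d,c,o),im,o
def pts(d,c,o=None):
    v,u=np.mgrid[:400,:640]; K=c["mtx"]
    P=np.stack([(u-K[0,2])/K[0,0]*d,(v-K[1,2])/K[1,1]*d,d],-1)
    if "mount" in c:
        M=np.array(c["mount"]); P=P@M[:3,:3].T+M[:3,3]
        W=P@Ro.from_rotvec(o["orientation"]).as_matrix().T+o["ee_pos"]
    else: W=(P-c["t"])@np.array(c["R"])
    W[d<=0]=np.nan
    return W
def rect(P,sel):
    """min-area rect of selected world xy points"""
    q=P[sel][:,:2].astype(np.float32); return cv2.minAreaRect(q),len(q),np.nanmedian(P[sel][:,2])
E
python3 - <<'E'
from h import *
for n,L in(("scene",[(291,243),(244,289)]),("side",[(300,201),(281,167),(338,253),(331,210),(330,245)])):
    W=pts(np.load(f"pics/{n}0.npy"),cams.get_calibration(n))
    for u,v in L: print(n,u,v,np.nanmedian(W[v-2:v+3,u-2:u+3].reshape(-1,3),0).round())
W=pts(np.load("pics/side0.npy"),cams.get_calibration("side"))
s=np.zeros((400,640),bool); s[180:222,285:318]=1
s&=(W[...,2]>22)&(W[...,2]<45); print(rect(W,s))
print(cams.get_calibration("wrist")); print(get_obs()["orientation"])
E
```

```text
scene 291 243 [509. 201.  34.]
scene 244 289 [459. 432.  32.]
side 300 201 [519. 165.  33.]
side 281 167 [472. 402.  31.]
side 338 253 [ 605. -113.   22.]
side 331 210 [588. -66. 165.]
side 330 245 [ 577. -119.   69.]
(((519.7711791992188, 183.6122283935547), (37.23480224609375, 166.8297882080078), 11.255707740783691), 296, np.float64(32.058759832781526))
{'mtx': array([[318.64007712,   0.        , 319.00595701],
       [  0.        , 318.64007712, 197.39223924],
       [  0.        ,   0.        ,   1.        ]]), 'mount': array([[-5.66481422e-04, -9.66169508e-01, -2.57907274e-01,
         7.08684286e+01],
       [ 9.99999839e-01, -5.36654801e-04, -1.86042934e-04,
        -2.16776001e-01],
       [ 4.13418335e-05, -2.57907338e-01,  9.66169656e-01,
        -1.63285444e+02],
       [ 0.00000000e+00,  0.00000000e+00,  0.00000000e+00,
         1.00000000e+00]])}
[2.22137802e+00 2.22147596e+00 6.00783337e-05]
```

```bash
python3 -m creep '[-0.02,-0.03,0.02,0,-0.035,-0.06,0.04,0,-0.045,-0.09,0.06,0,-0.05,-0.11,0.07,0,-0.05,-0.11,0.07,0,-0.05,-0.11,0.07,0]' 1; python3 - <<'E'
from h import *
W,im,o=cloud("wrist","pics/w1.png"); np.save("pics/w1.npy",W); print(o["ee_pos"],o["qpos"])
E
```

```text
t: 1.3
ee_pos: [575.1, -110.7, 293.4]
orientation: [2.223, 2.218, 0.002]
ft_force: [-0.1, 0.1, -0.9]
width: 87.4
grasp_force: 0.0
[ 575.11538267 -110.74590919  293.37489326] [-2.10724936e-01  2.91196965e-01  1.65236741e+00  3.47229111e-04
  1.19635096e+00 -2.08600585e-01]
```

View pics/w1.png

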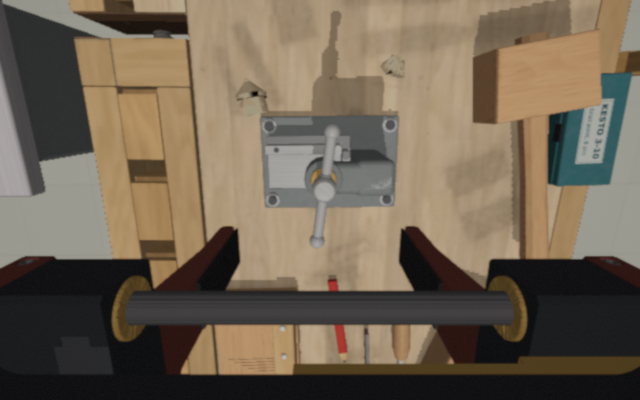

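The wrist view shows the clamp foot with corners near (262,115) and (398,208), aligned with the world axes. The column is at the right, the fence along row ~145 and the bed at the left. The handle balls are at (332,132) and (317,241), the hub at (324,187).

```bash
python3 - <<'E'
from h import *
W=np.load("pics/w1.npy")
c=[]
for u,v in((332,132),(317,241),(324,187)):
    p=W[v-6:v+7,u-6:u+7].reshape(-1,3); p=p[p[:,2]>140]; print(u,v,np.median(p,0).round(1)); c.append(np.median(p,0))
d=c[0]-c[1];print("bar mid",(c[0]+c[1])/2,"len",np.hypot(*d[:2]),"yaw from y",np.arctan2(-d[0],d[1]))
reg=np.zeros(W.shape[:2],bool); reg[100:225,250:410]=1
z=W[...,2]
for a,b in((6,14),(15,22),(35,45),(110,135)):
    s=reg&(z>a)&(z<b); q=W[s]; r=rect(W,s); print(a,b,r, np.percentile(q[:,0],[1,99]).round(1),np.percentile(q[:,1],[1,99]).round(1))
print("heights",np.histogram(z[reg],bins=range(0,180,4)))
for u in(275,290): print([(v,*W[v,u].round(0)) for v in range(136,200,3)])
# edges of foot: fits of front edge
E
python3 - <<'E'
import cv2
im=cv2.imread("pics/w1.png"); cv2.imwrite("pics/w1c.png",cv2.resize(im[105:250,250:410],None,fx=4,fy=4,interpolation=2))
E
```

```text
332 132 [586.6 -56.6 170.3]
317 241 [ 573.  -159.5  170.1]
324 187 [ 579.6 -104.9  176.5]
bar mid [ 579.812348   -108.03780837  170.20578618] len 103.78801806649334 yaw from y -0.13188044002475366
6 14 (((590.2767333984375, -99.93073272705078), (148.9742431640625, 190.95977783203125), 89.62187194824219), 5122, np.float64(11.29446593447804)) [496.6 683.9] [-172.6  -44.6]
15 22 (((589.9273071289062, -100.26212310791016), (142.20469665527344, 179.37709045410156), 88.23584747314453), 2263, np.float64(19.237720705022127)) [505.1 675.5] [-164.2  -52.7]
35 45 (((559.7921752929688, -83.42239379882812), (54.6540412902832, 174.09661865234375), 69.22016906738281), 668, np.float64(41.200255525045776)) [503.  642.1] [-92.3 -36.8]
110 135 (((608.5045166015625, -108.14230346679688), (96.8634033203125, 39.395660400390625), 0.058693621307611465), 2429, np.float64(122.2007423450392)) [561.3 655.1] [-127.2  -88.8]
heights (array([6787,   27, 3964, 1213, 1805,  454,   41,  127,  170,   63,  589,
          9,   32,   79,    8,   27,    3,   29,    8,   17,   18,    7,
         29,   17,   36,   10,   61,
[... 2468 characters left out ...]
9, np.float64(535.0), np.float64(-116.0), np.float64(19.0)), (172, np.float64(535.0), np.float64(-120.0), np.float64(19.0)), (175, np.float64(535.0), np.float64(-124.0), np.float64(21.0)), (178, np.float64(535.0), np.float64(-129.0), np.float64(18.0)), (181, np.float64(535.0), np.float64(-133.0), np.float64(19.0)), (184, np.float64(534.0), np.float64(-137.0), np.float64(19.0)), (187, np.float64(534.0), np.float64(-142.0), np.float64(18.0)), (190, np.float64(533.0), np.float64(-148.0), np.float64(11.0)), (193, np.float64(533.0), np.float64(-152.0), np.float64(11.0)), (196, np.float64(533.0), np.float64(-156.0), np.float64(12.0)), (199, np.float64(533.0), np.float64(-161.0), np.float64(11.0))]
```

View pics/w1c.png

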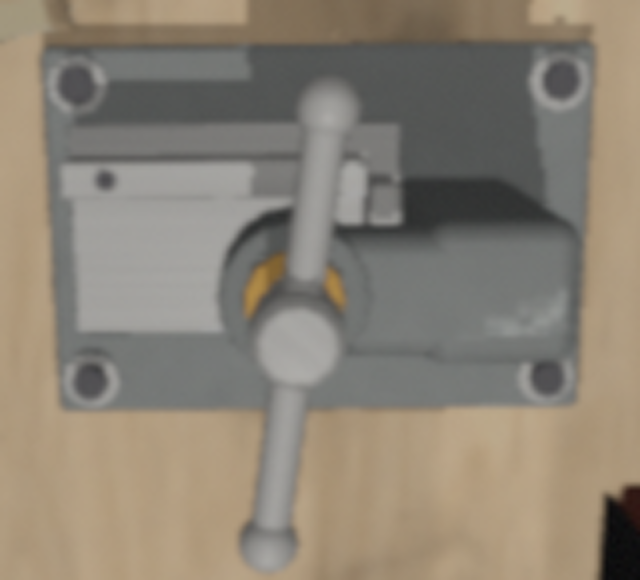

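```bash
python3 -m creep '[-0.007,0.038,-0.006,0.02,-0.014,0.076,-0.012,0.05,-0.021,0.114,-0.018,0.08,-0.028,0.152,-0.024,0.11,-0.035,0.19,-0.03,0.14,-0.042,0.228,-0.036,0.17,-0.05,0.266,-0.042,0.19,-0.06,0.3,-0.05,0.19,-0.062,0.32,-0.05,0.19,-0.062,0.32,-0.05,0.19]'; python3 -m creep '[0,0,0,0,0,0,0,0]';  python3 - <<'E'
from h import *
W,im,o=cloud("wrist","pics/w2.png"); np.save("pics/w2.npy",W); print(o["ee_pos"],o["qpos"])
b=boxes_of("wrist","pine_rail"); print(b)
z=W[...,2]; u,v=map(int,b[0]["centre"])
s=((z>28)&(z<42)).astype(np.uint8); s[260:]=0
n,l=cv2.connectedComponents(s); print(rect(W,l==l[v,u]))
R=Ro.from_rotvec(o["orientation"]).as_matrix(); print("tool y",R[:,1])
E
```

```text
t: 2.18
ee_pos: [510.9, 214.6, 241.0]
orientation: [-1.993, -2.426, 0.003]
ft_force: [0.9, 0.0, -0.4]
width: 88.1
grasp_force: 0.0
t: 2.35
ee_pos: [512.6, 210.2, 242.0]
orientation: [-1.999, -2.423, 0.002]
ft_force: [-0.4, -0.4, 0.1]
width: 87.9
grasp_force: 0.0
[512.57420488 210.21642981 242.04014827] [ 3.67839062e-01  2.97062772e-01  1.77030440e+00 -2.47008456e-04
  1.07538452e+00  1.76667473e-01]
[{'centre': [321.6, 194.6], 'score': 0.85}, {'centre': [317.3, 356.9], 'score': 0.28}]
(((519.8040161132812, 187.52542114257812), (34.134193420410156, 159.95054626464844), 12.527213096618652), 3662, np.float64(35.27828327132579))
tool y [ 0.9817594   0.19012434 -0.00110285]
```

View pics/w2.png

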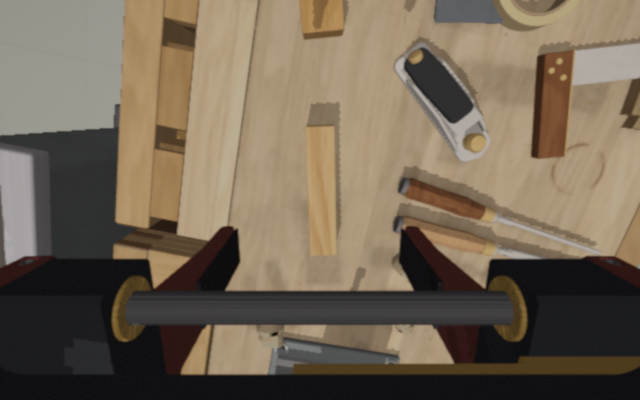

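The rail is at (321,190) in the picture, spanning rows 125–255. The plane is clear on the right at (442,100), so the gripper can descend.

```bash
python3 -m creep '[-0.0036,0.026,-0.03,0.027,-0.0036,0.026,-0.07,0.027,-0.0036,0.026,-0.11,0.027,-0.0036,0.026,-0.15,0.027,-0.0036,0.026,-0.19,0.027,-0.0036,0.026,-0.22,0.027,-0.0036,0.026,-0.237,0.027,-0.0036,0.026,-0.237,0.027,-0.0036,0.026,-0.237,0.027]'; python3 -m creep '[0,0,0,0,0,0,0,0,0,0,0,0,0,0,0,0,0,0,0,0,0,0,0,0]' 0
```

```text
t: 3.2
ee_pos: [509.4, 234.8, 5.0]
orientation: [-1.969, -2.447, 0.003]
ft_force: [-0.8, -0.5, 0.1]
width: 87.9
grasp_force: 0.0
t: 3.7
ee_pos: [509.6, 236.2, 6.2]
orientation: [1.967, 2.449, 0.001]
ft_force: [0.3, -0.2, 0.4]
width: 51.6
grasp_force: 0.0
```

```bash
python3 -m creep '[0,0,0,0,0,0,0,0,0,0,0,0,0,0,0,0,0,0,0,0,0,0,0,0]' 0; python3 -m creep '[0,0,0.02,0,0,0,0.06,0,0,0,0.1,0,0,0,0.13,0,0,0,0.13,0]'
```

```text
t: 4.2
ee_pos: [509.3, 236.1, 5.7]
orientation: [-1.968, -2.449, 0.0]
ft_force: [-1.8, -0.0, 2.2]
width: 34.1
grasp_force: 30.0
t: 4.62
ee_pos: [512.9, 237.6, 141.5]
orientation: [1.965, 2.445, 0.014]
ft_force: [0.2, 0.2, -1.2]
width: 33.8
grasp_force: 30.0
```

```bash
python3 -m creep '[-0.022,-0.03,0,0.12,-0.044,-0.06,0,0.24,-0.066,-0.09,0,0.36,-0.089,-0.12,0,0.48,-0.089,-0.16,0,0.6,-0.089,-0.2,0,0.72,-0.089,-0.24,0,0.84,-0.089,-0.28,0,0.96,-0.089,-0.31,0,1.08,-0.089,-0.33,0,1.2]'; python3 -m creep '[0,-0.01,0,0.1,0,-0.022,0,0.152,0,-0.022,0,0.152,0,-0.022,0,0.152]'; python3 - <<'E'
from h import *
W,im,o=cloud("side","pics/s2.png")
print(o["ee_pos"]); R=Ro.from_rotvec(o["orientation"]).as_matrix(); print(R[:,1],o["qpos"])
cv2.imwrite("pics/s2c.png",cv2.resize(im[170:300,250:410,::-1],None,fx=4,fy=4,interpolation=2))
E
```

```text
t: 5.45
ee_pos: [419.8, -90.2, 135.0]
orientation: [-0.386, -3.117, -0.0]
ft_force: [0.4, 0.2, -0.8]
width: 33.9
grasp_force: 30.0
t: 5.78
ee_pos: [420.1, -110.7, 135.0]
orientation: [-0.161, -3.136, -0.001]
ft_force: [0.2, 0.5, -0.8]
width: 33.7
grasp_force: 30.0
[ 420.10529755 -110.72010168  135.0192084 ]
[1.02696956e-01 9.94712648e-01 2.89796808e-04] [-2.85138394e-01  2.89201200e-01  2.10176966e+00  1.04037969e-04
  7.51835120e-01 -1.75313259e+00]
```

View pics/s2c.png

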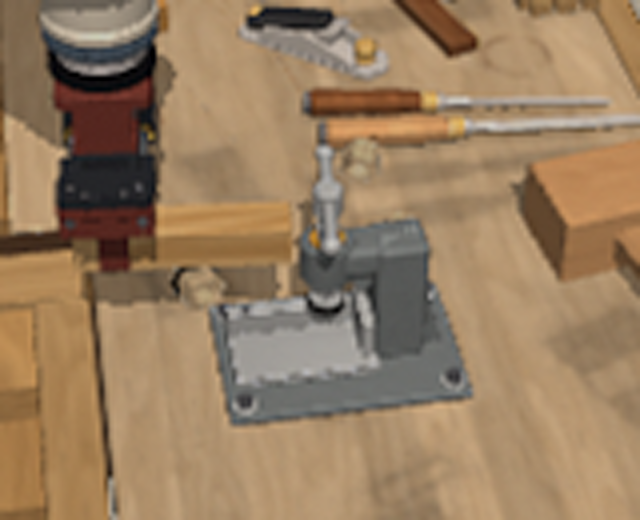

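The picture shows the rail held level in front of the clamp, with its tip at (295,230) in the crop, short of the arm. About 0.10 rad of spin remains.

```bash
python3 -m creep '[0,-0.005,0,0.103,0,-0.005,-0.03,0.103,0,-0.005,-0.06,0.103,0,-0.005,-0.09,0.103,0,-0.005,-0.107,0.103,0,-0.005,-0.107,0.103,0,-0.005,-0.107,0.103]'; python3 - <<'E'
from h import *
o=get_obs();print(o["ee_pos"]); R=Ro.from_rotvec(o["orientation"]).as_matrix(); print(R[:,1],o["ft_force"])
W,im,o=cloud("side")
cv2.imwrite("pics/s3c.png",cv2.resize(im[190:290,280:400,::-1],None,fx=5,fy=5,interpolation=2))
E
```

```text
t: 6.42
ee_pos: [419.9, -114.5, 28.1]
orientation: [0.006, -3.139, -0.001]
ft_force: [-0.4, -0.3, -0.6]
width: 33.8
grasp_force: 30.0
[ 419.89255182 -114.54875897   28.06621931]
[-3.85828725e-03  9.99992200e-01  8.44295520e-04] [-0.36275887 -0.33615203 -0.5666187 ]
```

View pics/s3c.png

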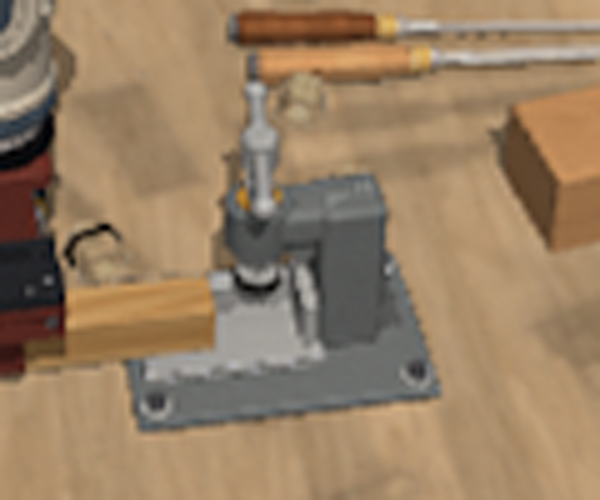

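The rail now hovers over the front of the bed, clear of the fence. Next I lower it until it touches the bed.

```bash
python3 -m creep '[0,0,-0.001,0,0,0,-0.002,0,0,0,-0.003,0,0,0,-0.003,0,0,0,-0.003,0]'; python3 -m creep '[0,0,-0.001,0,0,0,-0.001,0,0,0,-0.001,0]'
```

```text
t: 6.88
ee_pos: [420.9, -115.7, 26.1]
orientation: [-0.005, 3.141, -0.0]
ft_force: [-0.9, -0.5, -0.9]
width: 34.1
grasp_force: 30.0
t: 7.13
ee_pos: [420.6, -115.6, 24.7]
orientation: [0.005, -3.142, -0.0]
ft_force: [0.2, -0.2, -0.2]
width: 33.7
grasp_force: 30.0
```

```bash
python3 -m creep '[0.008,0,0,0,0.016,0,0,0,0.024,0,0,0,0.032,0,0,0,0.04,0,0,0,0.045,0,0,0,0.048,0,0,0,0.048,0,0,0]'; python3 -m creep '[0.001,0,0,0,0.002,0,0,0,0.003,0,0,0,0.004,0,0,0,0.004,0,0,0]'
```

```text
t: 7.8
ee_pos: [469.5, -115.6, 24.7]
orientation: [-0.006, 3.141, -0.0]
ft_force: [0.6, -0.3, -0.6]
width: 33.8
grasp_force: 30.0
t: 8.22
ee_pos: [472.8, -115.6, 24.7]
orientation: [-0.005, 3.141, -0.0]
ft_force: [0.4, -0.3, -0.5]
width: 33.7
grasp_force: 30.0
```

```bash
python3 -m creep '[0.001,0,0,0,0.002,0,0,0,0.002,0,0,0,0.002,0,0,0]'; python3 -m creep '[0.001,0,0,0,0.002,0,0,0,0.002,0,0,0,0.002,0,0,0]';
```

```text
t: 8.55
ee_pos: [474.5, -115.5, 24.6]
orientation: [0.006, -3.141, -0.0]
ft_force: [-0.5, -1.0, -0.2]
width: 34.0
grasp_force: 30.0
t: 8.88
ee_pos: [474.5, -115.4, 24.3]
orientation: [0.005, -3.138, -0.001]
ft_force: [-8.1, -1.8, 3.0]
width: 34.0
grasp_force: 30.0
```

```bash
python3 -m creep '[-0.001,0.001,0,0,-0.001,0.002,0,0,-0.001,0.003,0,0,-0.001,0.004,0,0,-0.001,0.004,0,0]'; python3 -m creep '[0,0.001,0,0,0,0.002,0,0,0,0.002,0,0]';
```

```text
t: 9.3
ee_pos: [474.5, -111.3, 24.4]
orientation: [0.005, -3.139, -0.001]
ft_force: [-5.1, -1.7, -0.1]
width: 33.8
grasp_force: 30.0
t: 9.55
ee_pos: [474.5, -109.9, 24.4]
orientation: [0.006, -3.139, 0.0]
ft_force: [-5.1, -6.3, -0.3]
width: 34.0
grasp_force: 30.0
```

```bash
python3 -m creep '[0,0.001,0,0,0,0.001,0,0,0,0.001,0,0]'; python3 - <<'E'
from h import *
o=get_obs(); print(o["ee_pos"],o["ft_force"],o["moment"]); print(Ro.from_rotvec(o["orientation"]).as_matrix()[:,1])
E
```

```text
t: 9.8
ee_pos: [474.5, -109.8, 24.4]
orientation: [0.006, -3.139, 0.002]
ft_force: [-6.5, -13.5, -1.5]
width: 33.9
grasp_force: 30.0
[ 474.45797181 -109.79635612   24.39605255] [ -6.52468011 -13.4655357   -1.52734988] [-2.2718792   1.1394009  -0.34930609]
[-0.00363774  0.99999273 -0.00113965]
```

```bash
python3 -m creep '[0,0,0,0.004,0,0,0,0.008,0,0,0,0.008]'; python3 - <<'E'
from h import *
o=get_obs(); print(o["ft_force"],o["moment"],Ro.from_rotvec(o["orientation"]).as_matrix()[:,1])
E
python3 -m creep '[0,0,0,0.004,0,0,0,0.008,0,0,0,0.008]'; python3 - <<'E'
from h import *
o=get_obs(); print(o["ft_force"],o["moment"],Ro.from_rotvec(o["orientation"]).as_matrix()[:,1])
E
```

```text
t: 10.05
ee_pos: [474.5, -109.9, 24.4]
orientation: [0.016, -3.14, 0.001]
ft_force: [-7.1, -14.5, -1.2]
width: 33.7
grasp_force: 30.1
[ -7.09325967 -14.45835578  -1.2300564 ] [-2.3390492   1.17580751 -0.81565785] [-1.03363037e-02  9.99946170e-01 -9.04248541e-04]
t: 10.3
ee_pos: [474.6, -110.0, 24.5]
orientation: [0.028, -3.14, 0.001]
ft_force: [-7.0, -14.5, -0.3]
width: 34.0
grasp_force: 30.3
[ -7.01158115 -14.48510553  -0.25718196] [-2.49735575  1.18948969 -1.01167337] [-1.76584245e-02  9.99843702e-01 -8.67219793e-04]
```

```bash
python3 -m creep '[0,0,-0.001,0,0,0,-0.001,0]'; python3 -m creep '[0,0,0,0,0,0,0,0,0,0,0,0,0,0,0,0,0,0,0,0]' 0.8;  python3 -m creep '[0,0,0.03,0,0,0,0.07,0,0,0,0.11,0,0,0,0.15,0,0,0,0.19,0,0,0,0.23,0,0,0,0.26,0,0,0,0.26,0,0,0,0.26,0]'; python3 - <<'E'
from h import *
W,im,o=cloud("wrist","pics/w4.png"); np.save("pics/w4.npy",W); print(o["ee_pos"],o["qpos"])
W,im,o=cloud("side")
cv2.imwrite("pics/s4c.png",cv2.resize(im[190:290,280:400,::-1],None,fx=5,fy=5,interpolation=2))
E
```

```text
t: 10.47
ee_pos: [474.5, -110.0, 23.7]
orientation: [0.027, -3.14, 0.001]
ft_force: [-8.9, -15.2, 2.8]
width: 33.9
grasp_force: 30.2
t: 10.88
ee_pos: [476.2, -108.4, 23.8]
orientation: [-0.031, 3.141, -0.0]
ft_force: [1.5, 0.8, 0.4]
width: 63.6
grasp_force: 0.0
t: 11.63
ee_pos: [476.7, -108.6, 285.5]
orientation: [-0.031, 3.137, -0.002]
ft_force: [-0.5, 0.0, -0.4]
width: 70.1
grasp_force: 0.0
[ 476.69065123 -108.62895336  285.50335926] [-2.48453097e-01  1.43001354e-01  1.86275532e+00  9.69035644e-05
  1.13124037e+00 -1.83916592e+00]
```

View pics/w4.png

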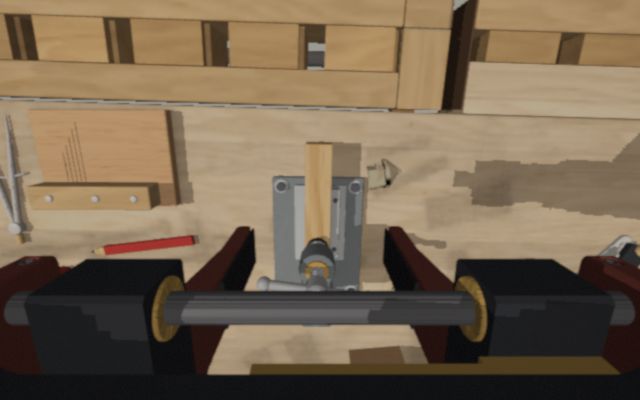

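View pics/s4c.png

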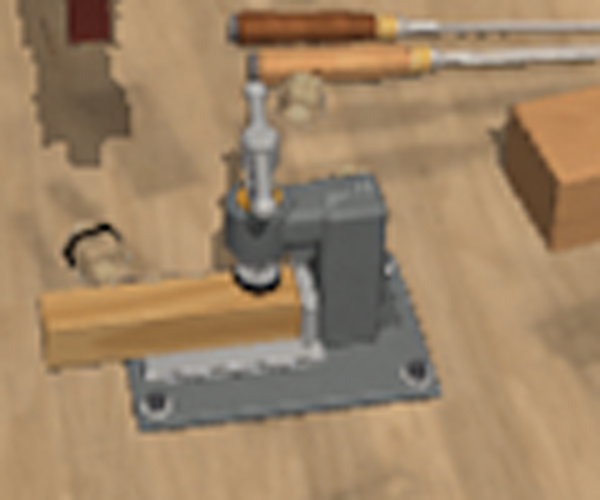

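The rail is on the bed under the pad, its far end at the stop and one side along the fence. I'll check it numerically.

```bash
python3 - <<'E'
from h import *
W=np.load("pics/w4.npy"); z=W[...,2]
s=((z>46)&(z<60)); s[:130]=0; s[235:]=0; s[:,:295]=0; s[:,345:]=0
print(rect(W,s))
f=((z>37)&(z<45)); f[:185]=0; f[225:]=0; f[:,325:345]&=1; f[:,345:]=0; f[:,:325]=0
print(rect(W,f))
for v in(190,205,220): print([(u,*W[v,u].round(1)) for u in range(322,342,2)])
E
```

```text
(((504.34368896484375, -108.82503509521484), (119.32530975341797, 34.05073165893555), 0.4728177487850189), 2426, np.float64(53.26529727650559))Traceback (most recent call last):
  File "<stdin>", line 5, in <module>
numpy._core._exceptions._UFuncOutputCastingError: Cannot cast ufunc 'bitwise_and' output from dtype('int64') to dtype('bool') with casting rule 'same_kind'
```

```bash
python3 -m creep '[0.012,0.003,0,-0.12,0.024,0.006,0,-0.24,0.036,0.009,0,-0.36,0.048,0.012,0,-0.48,0.06,0.015,0,-0.6,0.072,0.018,0,-0.72,0.084,0.021,0,-0.84,0.096,0.025,0,-0.96,0.107,0.029,0,-1.08,0.107,0.029,0,-1.2]'; python3 -m creep '[0,0,0,-0.12,0,0,-0.02,-0.24,0,0,-0.05,-0.36,0,0,-0.06,-0.48,0,0,-0.06,-0.52,0,0,-0.06,-0.52,0,0,-0.06,-0.52]'; python3 - <<'E'
from h import *
o=get_obs(); t=Ro.from_rotvec(o["orientation"]).as_matrix()[:,1]; print(o["ee_pos"],np.arctan2(t[1],t[0]),o["qpos"])
E
```

```text
t: 12.57
ee_pos: [583.3, -78.8, 280.8]
orientation: [-1.753, -2.603, 0.002]
ft_force: [-0.5, 0.0, -0.6]
width: 69.9
grasp_force: 0.0
t: 13.15
ee_pos: [581.8, -79.4, 221.8]
orientation: [-2.357, -2.073, 0.003]
ft_force: [0.7, -0.5, -0.3]
width: 70.6
grasp_force: 0.0
[581.81306802 -79.40389189 221.77410995] -0.12793943603351907 [-1.55908292e-01  3.70586343e-01  1.71411563e+00  6.10201765e-06
  1.06017202e+00 -2.79716873e-02]
```

Descend onto the bar (x +2 mm, z to 146) and grip.

```bash
python3 -m creep '[0.002,0,-0.03,0,0.002,0,-0.06,0,0.002,0,-0.076,0,0.002,0,-0.076,0,0.002,0,-0.076,0]'; python3 -m creep '[0,0,0,0,0,0,0,0,0,0,0,0,0,0,0,0,0,0,0,0,0,0,0,0,0,0,0,0,0,0,0,0,0,0,0,0,0,0,0,0]' 0; cat > tq.py <<'E'
from h import *
o=get_obs(); t=Ro.from_rotvec(o["orientation"]).as_matrix()[:,1]; th=np.arctan2(t[1],t[0])
p=o["ee_pos"];F=o["ft_force"];r=np.array(p[:2])-[580,-109]
print("th %.3f"%th,"p",np.round(p,1),"F",np.round(F,1),"M",np.round(o["moment"],2),"tau %.3f"%((r[0]*F[1]-r[1]*F[0])/1000+o["moment"][2]),"rxF %.3f"%((r[0]*F[1]-r[1]*F[0])/1000), "q6 %.2f"%o["qpos"][5],"r %.1f"%np.hypot(*r))
E
python3 tq.py
```

```text
t: 13.57
ee_pos: [584.2, -79.5, 147.0]
orientation: [-2.358, -2.073, 0.002]
ft_force: [0.8, -0.6, 1.0]
width: 70.2
grasp_force: 0.0
t: 14.4
ee_pos: [583.9, -79.5, 147.5]
orientation: [-2.36, -2.072, 0.002]
ft_force: [-0.4, 0.4, 3.4]
width: 9.2
grasp_force: 30.0
th -0.130 p [583.9 -79.5 147.5] F [-0.4  0.4  3.4] M [ 0.01  0.23 -0.01] tau -0.001 rxF 0.012 q6 -0.03 r 29.8
```

```bash
python3 - <<'E'
import numpy as np
t0=-0.13
for k in range(0,27): 
    t=t0-.1*k; print(k, np.round([-.03*np.sin(t)+.03*np.sin(t0),.03*np.cos(t)-.03*np.cos(t0),-.0032*.1*k],4),end=";")
E
```

```text
0 [ 0.  0. -0.];1 [ 0.003  -0.0005 -0.0003];2 [ 0.0058 -0.0014 -0.0006];3 [ 0.0086 -0.0025 -0.001 ];4 [ 0.0113 -0.0039 -0.0013];5 [ 0.0138 -0.0055 -0.0016];6 [ 0.0161 -0.0074 -0.0019];7 [ 0.0182 -0.0095 -0.0022];8 [ 0.0202 -0.0118 -0.0026];9 [ 0.0218 -0.0143 -0.0029];10 [ 0.0232 -0.0169 -0.0032];11 [ 0.0244 -0.0197 -0.0035];12 [ 0.0252 -0.0226 -0.0038];13 [ 0.0258 -0.0255 -0.0042];14 [ 0.0261 -0.0285 -0.0045];15 [ 0.0261 -0.0315 -0.0048];16 [ 0.0257 -0.0345 -0.0051];17 [ 0.0251 -0.0374 -0.0054];18 [ 0.0242 -0.0403 -0.0058];19 [ 0.023  -0.043  -0.0061];20 [ 0.0215 -0.0457 -0.0064];21 [ 0.0198 -0.0481 -0.0067];22 [ 0.0179 -0.0504 -0.007 ];23 [ 0.0157 -0.0525 -0.0074];24 [ 0.0133 -0.0543 -0.0077];25 [ 0.0108 -0.0559 -0.008 ];26 [ 0.0081 -0.0572 -0.0083];
```

```bash
python3 -m creep '[0.003,-0.0005,-0.0003,-0.1,0.0058,-0.0014,-0.0006,-0.2,0.0086,-0.0025,-0.001,-0.3,0.0113,-0.0039,-0.0013,-0.4,0.0138,-0.0055,-0.0016,-0.5]'; python3 tq.py
```

```text
t: 14.82
ee_pos: [597.6, -84.9, 146.0]
orientation: [-2.802, -1.417, 0.003]
ft_force: [-3.4, 0.9, 3.0]
width: 9.0
grasp_force: 30.1
th -0.634 p [597.6 -84.9 146. ] F [-3.4  0.9  3. ] M [0.1  0.69 0.13] tau 0.226 rxF 0.099 q6 0.47 r 29.8
```

```bash
python3 -m creep '[0.0023,-0.0019,-0.0003,-0.1,0.0044,-0.004,-0.0006,-0.2,0.0064,-0.0063,-0.001,-0.3,0.008,-0.0088,-0.0013,-0.4]'; python3 tq.py;  python3 -m creep '[0.0014,-0.0026,-0.0003,-0.1,0.0026,-0.0054,-0.0006,-0.2,0.0034,-0.0083,-0.0009,-0.3]'; python3 tq.py
```

```text
t: 15.15
ee_pos: [605.8, -93.7, 144.8]
orientation: [-3.028, -0.833, 0.003]
ft_force: [-3.1, 1.2, 3.6]
width: 9.4
grasp_force: 30.1
th -1.034 p [605.8 -93.7 144.8] F [-3.1  1.2  3.6] M [0.15 0.64 0.17] tau 0.248 rxF 0.078 q6 0.86 r 30.0
t: 15.4
ee_pos: [609.3, -102.0, 143.8]
orientation: [-3.119, -0.371, 0.002]
ft_force: [-2.7, 0.7, 2.7]
width: 8.8
grasp_force: 30.1
th -1.334 p [ 609.3 -102.   143.8] F [-2.7  0.7  2.7] M [0.32 0.5  0.14] tau 0.177 rxF 0.040 q6 1.15 r 30.1
```

```bash
cat > tq.py <<'E'
from h import *
T=[]
for i in range(8):
    o=get_obs(); cams.get_image("side") if i<7 else 0
    t=Ro.from_rotvec(o["orientation"]).as_matrix()[:,1]; th=np.arctan2(t[1],t[0])
    p=o["ee_pos"];F=o["ft_force"];r=np.array(p[:2])-[580,-109]
    T.append((r[0]*F[1]-r[1]*F[0])/1000+o["moment"][2])
print("th %.3f"%th,"p",np.round(p,1),"F",np.round(F,1),"tau mean %.3f"%np.mean(T),np.round(T,2),"q6 %.2f"%o["qpos"][5],"r %.1f"%np.hypot(*r))
E
python3 tq.py;python3 -m creep '[0.0006,-0.0029,-0.0003,-0.1,0.0009,-0.0059,-0.0007,-0.2,0.0009,-0.0089,-0.001,-0.3]'; python3 tq.py
```

```text
th -1.328 p [ 609.4 -102.3  143.8] F [-4.9 -1.1  1.9] tau mean 0.015 [ 0.18  0.05  0.01  0.01 -0.07  0.01 -0.06  0.  ] q6 1.14 r 30.2
t: 16.0
ee_pos: [610.3, -110.8, 142.9]
orientation: [-3.14, 0.097, 0.002]
ft_force: [-3.2, 0.1, 3.3]
width: 9.2
grasp_force: 30.1
th -1.626 p [ 610.3 -111.2  142.8] F [-4.5 -0.9  4.4] tau mean 0.006 [ 0.21  0.1  -0.03 -0.04 -0.04 -0.08 -0.07 -0.01] q6 1.43 r 30.4
```

```bash
sed -i 's/range(8)/range(1)/; s/ if i<7/ if 0/' tq.py
python3 -m creep '[-0.0004,-0.003,-0.0003,-0.1,-0.001,-0.0059,-0.0006,-0.2]' >/dev/null; python3 tq.py; python3 -m creep '[-0.0009,-0.0029,-0.0004,-0.1,-0.0021,-0.0056,-0.0007,-0.2]'>/dev/null; python3 tq.py
```

```text
th -1.829 p [ 609.5 -116.6  142.3] F [-4.5  1.1  3.2] tau mean 0.267 [0.27] q6 1.62 r 30.4
th -2.030 p [ 607.5 -122.3  141.6] F [-4.2  1.3  3.2] tau mean 0.285 [0.29] q6 1.81 r 30.6
```

```bash

python3 -m creep '[-0.0015,-0.0027,-0.0003,-0.1,-0.0032,-0.0051,-0.0006,-0.2]' >/dev/null; python3 tq.py
```

```text
th -2.230 p [ 604.4 -127.5  141. ] F [-3.8  0.7  2.7] tau mean 0.244 [0.24] q6 2.00 r 30.7
```

```bash

python3 -m creep '[-0.0019,-0.0023,-0.0003,-0.1,-0.0041,-0.0044,-0.0007,-0.2]' >/dev/null; python3 tq.py
```

```text
th -2.430 p [ 600.6 -131.9  140.5] F [-3.6  1.1  3.7] tau mean 0.277 [0.28] q6 2.19 r 30.8
```

No contact so far, at 2.3 rad. Joint 6 is near its limit, so I regrip half a turn back on the other half of the bar.

```bash
python3 -m creep '[0,0,0,0,0,0,0,0,0,0,0,0,0,0,0,0]' 0.6 | grep width; python3 -m creep '[0,0,0.03,0,0,0,0.06,0,0,0,0.06,0.12,0,0,0.06,0.24,0,0,0.06,0.36,0,0,0.06,0.48,0,0,0.06,0.6,0,0,0.06,0.72,0,0,0.06,0.84,0,0,0.06,0.96]'; python3 -m creep '[-0.01,0.01,0,0.12,-0.02,0.02,0,0.24,-0.03,0.03,0,0.36,-0.04,0.0456,0,0.48,-0.04,0.0456,0,0.6,-0.04,0.0456,0,0.72,-0.04,0.0456,0,0.84,-0.04,0.0456,0,0.96,-0.04,0.0456,0,1.08,-0.04,0.0456,0,1.2]'; python3 -m creep '[0,0,0,0.12,0,0,0,0.24,0,0,0,0.36,0,0,0,0.48,0,0,0,0.6,0,0,0,0.72,0,0,0,0.84,0,0,0,0.96,0,0,0,0.98,0,0,0,0.98]'; python3 tq.py
```

```text
width: 32.6
t: 18.18
ee_pos: [600.6, -132.0, 200.2]
orientation: [3.137, 0.172, 0.0]
ft_force: [0.7, -0.2, 0.6]
width: 52.7
grasp_force: 0.0
t: 19.02
ee_pos: [560.6, -86.4, 200.3]
orientation: [2.492, 1.913, 0.001]
ft_force: [-0.3, 0.1, -0.3]
width: 52.9
grasp_force: 0.0
t: 19.85
ee_pos: [560.5, -86.4, 200.3]
orientation: [1.311, 2.855, 0.0]
ft_force: [-0.2, -0.0, 0.5]
width: 52.6
grasp_force: 0.0
th 0.710 p [560.5 -86.4 200.3] F [-0.2 -0.   0.5] tau mean 0.001 [0.] q6 -0.88 r 29.8
```

```bash
python3 -m creep '[0,0,-0.03,0,0,0,-0.06,0,0,0,-0.06,0,0,0,-0.06,0]'; python3 -m creep '[0,0,0,0,0,0,0,0,0,0,0,0,0,0,0,0,0,0,0,0,0,0,0,0,0,0,0,0]' 0; python3 tq.py; python3 - <<'E'
import numpy as np
t0=0.71
P=lambda k:np.array([-.03*np.sin(t0-.1*k),.03*np.cos(t0-.1*k),-.0032*.1*k])
for k in range(0,14,2): print(k,np.round(P(k+1)-P(k),4),np.round(P(k+2)-P(k),4))
E
```

```text
t: 20.18
ee_pos: [559.3, -86.3, 139.3]
orientation: [-1.311, -2.851, 0.001]
ft_force: [0.1, -0.2, 0.9]
width: 52.7
grasp_force: 0.0
t: 20.77
ee_pos: [559.9, -86.8, 140.5]
orientation: [-1.31, -2.855, 0.002]
ft_force: [-5.3, -6.9, 5.1]
width: 9.5
grasp_force: 13.7
th 0.711 p [559.9 -86.8 140.5] F [-5.3 -6.9  5.1] tau mean 0.389 [0.39] q6 -0.88 r 29.9
0 [ 0.0024  0.0018 -0.0003] [ 0.0049  0.0034 -0.0006]
2 [ 0.0027  0.0013 -0.0003] [ 0.0055  0.0024 -0.0006]
4 [ 0.0029  0.0008 -0.0003] [ 0.0059  0.0012 -0.0006]
6 [ 0.003   0.0002 -0.0003] [ 0.006   0.0001 -0.0006]
8 [ 0.003  -0.0004 -0.0003] [ 0.0059 -0.0011 -0.0006]
10 [ 0.0028 -0.001  -0.0003] [ 0.0055 -0.0023 -0.0006]
12 [ 0.0026 -0.0015 -0.0003] [ 0.005  -0.0033 -0.0006]
```

```bash
python3 -m creep '[0,0,0,0,0,0,0,0,0,0,0,0]' >/dev/null; python3 tq.py;  python3 -m creep '[0.0024,0.0018,-0.0003,-0.1,0.0049,0.0034,-0.0006,-0.2]' >/dev/null; python3 tq.py
```

```text
th 0.711 p [559.9 -86.9 140.6] F [-3.9 -3.1  5.9] tau mean 0.291 [0.29] q6 -0.88 r 29.8
th 0.506 p [564.7 -83.4 140. ] F [-5.5 -3.   7.6] tau mean 0.429 [0.43] q6 -0.67 r 29.8
```

```bash
python3 -m creep '[0.0027,0.0013,-0.0003,-0.1,0.0055,0.0024,-0.0006,-0.2]' >/dev/null; python3 tq.py
```

```text
th 0.306 p [570.  -81.  139.4] F [-6.8 -3.8  8.3] tau mean 0.460 [0.46] q6 -0.47 r 29.7
```

```bash
python3 -m creep '[0,0,0,0,0,0,0,0,0,0,0,0,0,0,0,0,0,0,0,0,0,0,0,0]' >/dev/null; python3 tq.py; python3 - <<'E'
from h import *
W,im,o=cloud("side")
a=cv2.imread("pics/s4c.png"); b=cv2.resize(im[190:290,280:400,::-1],None,fx=5,fy=5,interpolation=2)
cv2.imwrite("pics/s6c.png",np.vstack([a[200:380],b[200:380]]))
print(boxes_of("side","pad")[:2])
E
```

```text
th 0.310 p [570.4 -80.9 139.4] F [-4.  -2.3  6.8] tau mean 0.265 [0.26] q6 -0.47 r 29.7
[{'centre': [330.6, 246.5], 'score': 0.64}]
```

View pics/s6c.png

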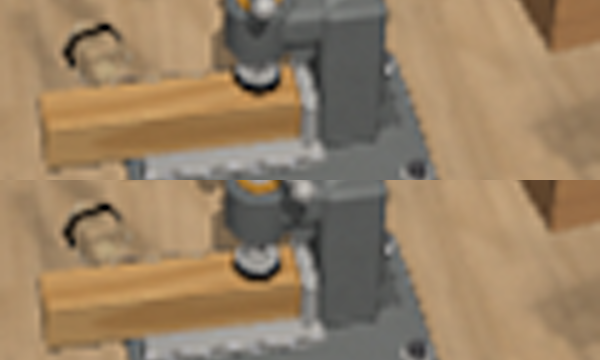

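The pad has come down onto the rail. I'll check the resistance by backing off 0.2 rad and returning, taking a reading on every row.

```bash
python3 -m creep '[-0.0028,-0.0011,0.0003,0.1]' >/dev/null; python3 tq.py; python3 -m creep '[-0.0027,-0.0013,0.0003,0.1]' >/dev/null; python3 tq.py; python3 -m creep '[0,0,0,0,0,0,0,0]' >/dev/null; python3 tq.py;  python3 -m creep '[0.0027,0.0013,-0.0003,-0.1]' >/dev/null; python3 tq.py;  python3 -m creep '[0.0028,0.0011,-0.0003,-0.1]' >/dev/null; python3 tq.py; python3 -m creep '[0,0,0,0]' >/dev/null; python3 tq.py
```

```text
th 0.410 p [568.2 -81.7 139.7] F [-1.7 -1.6  5.2] tau mean -0.100 [-0.1] q6 -0.57 r 29.7
th 0.514 p [565.4 -83.1 140. ] F [-0.7 -2.   2.7] tau mean -0.129 [-0.13] q6 -0.68 r 29.8
th 0.507 p [565.1 -83.2 140. ] F [-3.  -2.1  5.9] tau mean 0.168 [0.17] q6 -0.67 r 29.7
th 0.407 p [567.3 -82.1 139.7] F [-5.  -2.6  8.7] tau mean 0.408 [0.41] q6 -0.57 r 29.8
th 0.303 p [570.2 -81.  139.4] F [-6.3 -2.   9. ] tau mean 0.429 [0.43] q6 -0.46 r 29.7
th 0.302 p [570.5 -80.9 139.4] F [-4.  -2.3  8.2] tau mean 0.245 [0.24] q6 -0.46 r 29.7
```

The moving resistance is 0.43–0.46 N m against about 0.25 free, so the clamping force is about 60 N, inside the target. Let go and retreat.

```bash
python3 -m creep '[0,0,0,0,0,0,0,0,0,0,0,0,0,0,0,0]' 0.6 ; python3 -m creep '[0,0,0.03,0,0,0,0.06,0,0,0,0.1,0,-0.02,0,0.13,0,-0.05,0,0.15,0,-0.08,0,0.16,0,-0.1,0,0.16,0,-0.1,0,0.16,0]'; python3 - <<'E'
from h import *
W,im,o=cloud("wrist","pics/w7.png"); np.save("pics/w7.npy",W); z=W[...,2]
b=boxes_of("wrist","pine_rail"); print(b[:1])
u,v=map(int,b[0]["centre"]); s=((z>46)&(z<60)).astype(np.uint8); s[260:]=0
n,l=cv2.connectedComponents(s); print(rect(W,l==l[v,u]))
E
```

```text
t: 22.87
ee_pos: [570.9, -80.5, 138.8]
orientation: [-1.853, -2.537, -0.0]
ft_force: [0.2, 0.7, -0.2]
width: 32.4
grasp_force: 0.0
t: 23.53
ee_pos: [467.9, -80.4, 299.8]
orientation: [1.853, 2.537, 0.0]
ft_force: [0.1, -0.3, 0.2]
width: 52.5
grasp_force: 0.0
[{'centre': [341.2, 201.8], 'score': 0.82}]
(((524.03662109375, -109.29769897460938), (157.6508331298828, 34.43867874145508), 0.292105495929718), 2493, np.float64(53.22008544057633))
```

View pics/w7.png

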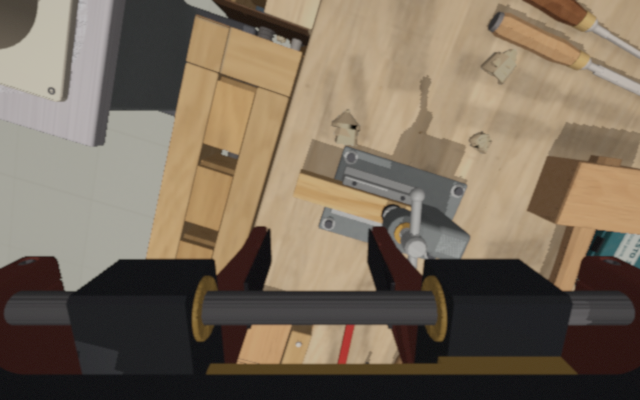

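The rail (front end at about (300,185)) lies along the fence under the pad. It is straight to 0.3° at centre (524,-109), the handle is free and the gripper is clear. Handing in.

```bash
python3 -c "
from workcell import ticket; print(ticket.close_job())"
```

```text
the job is handed in; nothing more can be done
None
```

The rail is on the bed against the end stop and fence, clamped at an estimated 60 N (from the moving handle torque; target 50–75 N), with the gripper clear, and the job was handed in at about 24 s of the 69 s limit; no verdict was returned.

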